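# Reverse the turn order

### The arm

A 6-joint arm with a two-finger parallel gripper is mounted at the origin on a cart in front of the work surface, level with it; the furniture and walls round the work are solid. World frame = base frame: x ahead of the robot, y to its left, z up, the work surface at z = 0. Lengths are in m, angles in rad, forces in N, time in s.
With the tool pointing down it reaches from about 0.375 to 0.9 m from the base axis. Payload 3.1 kg.
Tool frame: the origin (TCP) lies on the front face of the gripper's body, between the roots of the fingers; the fingertips stand 70 mm ahead of it and the grasp point (between the pads) lies 51 mm ahead of it; z points along the fingers, y is the line along which they close (so a half turn about z gives the same grasp; the last joint's range is limited). The gripper opens to 87 mm and grips with 3 to 60 N. Pads are 19 mm wide; open, the fingers measure 117 mm over their backs; the gripper's body (75 mm by 190 mm) begins 51 mm behind the grasp point.
Start: joints at [1.024, 0.527, 1.433, -0, 1.181, -0.178], TCP at [0.225, 0.583, 0.292] pointing down, gripper open.
Joint ranges: [-3.08, 3.08], [-0.75, 2.2], [0.22, 2.44], [-1.43, 4.57], [0, 2.65], [-2.85, 2.85]. Speed limits (rad/s): [2.79, 2.79, 3.14, 3.14, 3.14, 3.14].

### API

Orientations are given as a unit quaternion [x, y, z, w].
In Python, from rig import robot, cams, ticket gives the robot as it stands. The module is installed in compiled form; this text tells all that it offers.
- The arm moves only by the shell command python3 -m crank 'ROWS' [FORCE]. ROWS is JSON, a list of rows, each a list of 7 numbers: the shift along the tool's x, y, z in cm, then the turn, a rotation vector about the tool's x, y, z in rad, then the closure, from 0 (fully open) to 1 (shut). A call has 1 to 5 rows; each row shifts and turns the commanded pose from where the row before left it, along the tool's axes as they then stand; what a row does not reach is not made up. A row lasts 1/8 s, in which the tool goes at most 62.5 mm and 10.7 degrees, less where a joint would pass 70% of its speed; a pose out of reach is approached as far as the arm can. A call is refused whole if a number of a shift passes 6.25 or a number of a turn 0.188, either way. A call with a gripper value outside its range is refused whole. The fingers move at their own pace and stop on an object; FORCE is the grip in N (left out, the last holds). Time passes only in rows, so rows that do not move let the fingers close. It gives the time, the measured TCP pose, the force, the opening and the grip force at its end, in the units of the state.
- robot.get_obs(): the state, without advancing time (a new reading comes with each control period).
- cams.camera(name): name is "side" or "top" or "wrist"; returns the picture (420x560x3 uint8, red, green, blue); there is no depth.
- cams.camera_info(name): a dict with "intrinsics" (3x3 intrinsics, pixels), "dist" ([k1, k2, p1, p2, k3] as OpenCV has them; the pictures are not rectified), "pose" (4x4, takes a point from camera to world coordinates). Camera axes: x right, y down, z forward; pixel columns grow to the right and rows downward; lengths in m; the calibration is good to about 2 mm. A picture is of the moment at which its call begins: read the wrist's pose just before it. camera_info takes no time and is no camera call; for the wrist camera it gives the pose at the moment of the call.
- ticket.hand_in(): hands the job in; it is judged then, once.
The state is a dict: "time": time; "q": joint angles; "joint_velocities": joint speeds; "joint_torque": joint torques, N m; "position": TCP position; "tool_rot": TCP orientation; "ft_force": force on the tool from outside, world axes, zero at the start; "moment": the same for the moment, N m; "grip_width": finger opening in m; "grip_force": force on a finger pad.
Only numpy, scipy, OpenCV 4.12 (cv2) and the standard library are available. Lean on these libraries where they do the work, as an engineer would, in place of code of your own. Each camera call takes 0.05 s, during which the arm holds its last target. There are 200 camera calls.

### The job

The next round is played in reverse turn order: move the four player markers (pawn, big die, chip stack, racing car) from the full rack into the four pockets of the empty rack with the row turned round, so that the marker at the left end goes into the right-hand end pocket, the second from the left into the second from the right, and so on (left and right as the robot sees each rack). Each must stand flat and upright as it stood before, alone in its pocket and wholly on the rack, about midway between the front and back edges.

Things in the scene. Friction and masses are not known exactly. Their poses are not given: they have to be found in the camera images.
- pawn_center (a point): ochre pawn, loose: round foot 18 mm across, narrower neck, ball head, 32 mm high; the point is half-way up on its axis, z up
- die_center (a point): big die, loose: cube of 22 mm; the point is its centre, z up as it stands, x and y square to its faces
- chips_center (a point): banded stack of chips, loose, one solid piece: disc 40 mm across, 20 mm high; the point is its centre, z up
- car_center (a point): yellow toy racing car, loose, on the full rack, 23 mm wide over the wheels (along its x), 43 mm long (along its y), 13 mm high; the point is at its middle, half-way up (6.5 mm above its wheels' foot), z up. At the start its length lies along the row; take it across the wheels
- pawn_seat: fixed square wooden seat, 60 x 60 mm, on the full rack, in which the pawn stands at the start (so it marks that place); origin at the centre of its underside, 4 mm above the table; floor 4 mm thick (8 mm above the table), a ridge 5 mm above the floor and 3 mm thick at each end along the row (54 mm between), open to front and back; the four seats look alike, in any order
- die_seat: fixed square wooden seat, 60 x 60 mm, on the full rack, in which the die stands at the start (so it marks that place); origin at the centre of its underside, 4 mm above the table; floor 4 mm thick (8 mm above the table), a ridge 5 mm above the floor and 3 mm thick at each end along the row (54 mm between), open to front and back; the four seats look alike, in any order
- chips_seat: fixed square wooden seat, 60 x 60 mm, on the full rack, in which the chip stack stands at the start (so it marks that place); origin at the centre of its underside, 4 mm above the table; floor 4 mm thick (8 mm above the table), a ridge 5 mm above the floor and 3 mm thick at each end along the row (54 mm between), open to front and back; the four seats look alike, in any order
- car_seat: fixed square wooden seat, 60 x 60 mm, on the full rack, in which the car stands at the start (so it marks that place); origin at the centre of its underside, 4 mm above the table; floor 4 mm thick (8 mm above the table), a ridge 5 mm above the floor and 3 mm thick at each end along the row (54 mm between), open to front and back; the four seats look alike, in any order
- full_rack: fixed, full at the start: dark wooden rail, 64 (x) x 256 (y) x 4 mm, with four seats centred 93 and 31 mm to each side of the middle along y; origin at the centre of its underside on the table, x away from the robot, y to the robot's left along the row, z up; turned at most 20 degrees or so
- empty_rack: fixed wooden strip, 64 (x) x 260 (y) mm, left or right of the full rack, turned at most 20 degrees or so; four pockets centred 93 and 31 mm to each side of the middle along y: floor 8 mm above the table, 58 mm between 4 mm ridges 5 mm high, 60 mm deep, open to front and back; origin: centre of its underside on the table; x away from the robot, y to its left along the row, z up
Not all that is in view belongs to the job. What is meant by the part that bears chips_center is not black, brown or purple, and is the smaller of those in its own colour.

How it is judged:
By the outcome, as a careful person would: the job done as asked, in the order asked, and still so for the second after the job is handed in, with the robot touching nothing.
It also fails if it takes over 90 s, if anything falls off the work surface, if the arm or the gripper's body presses on something with over 40 N, if the wrist force passes 120 N, or if a joint passes its speed limit or range.

## Working session

There is one attempt and no reset: what is moved stays moved. The work goes in short steps, Python scripts to look and compute and a shell command to move; the robot and the scene stay as the last step left them, time stands still between calls to the robot, and variables do not carry over. Pictures are saved under pics/ and viewed, at most 16 in all, crops included, and the job is handed in when it is done.

```bash
mkdir -p pics; python3 - <<'E'
from rig import robot,cams
import cv2,numpy as np
for n in("top","side"):
    im=cams.camera(n);cv2.imwrite(f"pics/{n}0.png",im[:,:,::-1])
    i=cams.camera_info(n);print(n,np.round(i["intrinsics"],1).tolist(),np.round(i["dist"],3),np.round(i["pose"],3).tolist())
print(robot.get_obs())
E
```

```text
top [[413.6, 0.0, 279.3], [0.0, 413.6, 208.6], [0.0, 0.0, 1.0]] [0.006 0.    0.    0.    0.   ] [[0.001, -0.994, 0.111, 0.513], [-1.0, 0.001, 0.016, 0.002], [-0.016, -0.111, -0.994, 0.942], [0.0, 0.0, 0.0, 1.0]]
side [[446.7, 0.0, 273.7], [0.0, 446.7, 205.2], [0.0, 0.0, 1.0]] [-0.03  0.    0.    0.    0.  ] [[0.995, -0.05, 0.085, 0.506], [-0.098, -0.455, 0.885, -0.821], [-0.006, -0.889, -0.457, 0.464], [0.0, 0.0, 0.0, 1.0]]
{'time': 0.1, 'q': array([ 1.02350491e+00,  5.28371099e-01,  1.43378950e+00, -3.28099843e-05,
        1.18137268e+00, -1.78504144e-01]), 'joint_velocities': array([-0.00100794, -0.00231076, -0.00244476,  0.00128653,  0.00167725,
        0.00049272]), 'joint_torque': array([ 8.57135956e-05, -4.40988207e+01, -1.77152896e+01,  6.35684864e-02,
        5.34889300e-02, -5.68443681e-05]), 'position': array([0.22500547, 0.58252736, 0.29136576]), 'tool_rot': array([ 1.83344262e-01,  9.83048290e-01, -9.12505283e-04, -3.30264239e-04]), 'ft_force': array([ 0.46729599, -0.53452157, -1.23840866]), 'moment': array([-0.04029181, -0.04864351,  0.02673436]), 'grip_force': 0.0, 'grip_width': 0.08713261322903118}
```

View pics/top0.png

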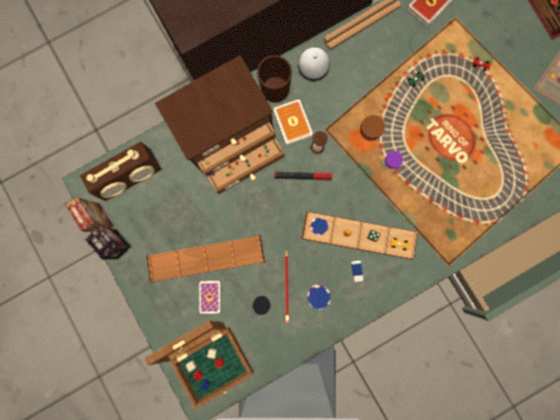

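View pics/side0.png

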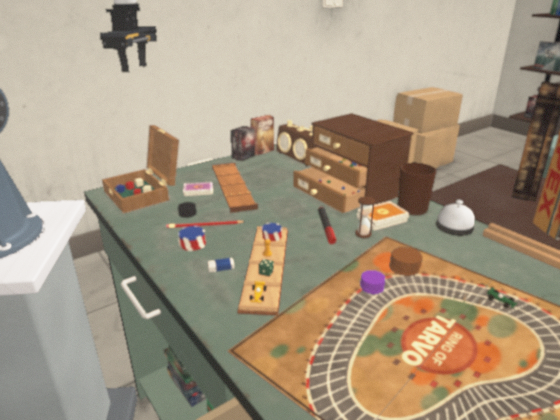

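The top view shows the full rack spanning (305,228)–(417,250), holding chips (319,227), pawn (347,233), die (373,237) and car (400,243) from left to right. The empty rack spans (148,267)–(264,247), and a larger blue stack at (319,297) is a decoy. The side view agrees: the rack is at (265,270) and the arm is clear, up high.

```bash
cat > h.py <<'E'
import cv2,numpy as np
from rig import robot,cams
from scipy.spatial.transform import Rotation as R
def ray(info,px):
    px=np.array(px,float).reshape(-1,1,2)
    n=cv2.undistortPoints(px,np.array(info["intrinsics"]),np.array(info["dist"]))[:,0]
    T=np.array(info["pose"]);d=np.c_[n,np.ones(len(n))]@T[:3,:3].T
    return T[:3,3],d
def plane(info,px,z):
    o,d=ray(info,px);return o+d*((z-o[2])/d[:,2])[:,None]
def proj(info,P):
    T=np.linalg.inv(np.array(info["pose"]));r,_=cv2.Rodrigues(T[:3,:3])
    return cv2.projectPoints(np.array(P,float).reshape(-1,3),r,T[:3,3],np.array(info["intrinsics"]),np.array(info["dist"]))[0][:,0]
def go(p,yaw,grasp=0.051,q=None):
    """rows needed: shift in tool axes (cm) and turn z to bring grasp point to p, tool down, closing line (tool y) at world angle yaw mod pi"""
    s=robot.get_obs();Rt=R.from_quat(s["tool_rot"]);m=Rt.as_matrix()
    y=m[:,1];cur=np.arctan2(y[1],y[0]);dy=(yaw-cur+np.pi/2)%np.pi-np.pi/2
    tgt=np.array(p)+[0,0,grasp]
    # wanted orientation
    c=cur+dy;Y=np.array([np.cos(c),np.sin(c),0]);Z=np.array([0,0,-1.]);X=np.cross(Y,Z)
    rv=(Rt.inv()*R.from_matrix(np.c_[X,Y,Z])).as_rotvec()
    print("pos",np.round(s["position"],4),"toolX",np.round(m[:,0],3),"toolY",np.round(m[:,1],3),"shift cm(tool)",np.round(m.T@(tgt-s["position"])*100,2),"turn",np.round(rv,3),"q6",round(s["q"][5],2),"t",round(s["time"],2))
E
python3 - <<'E'
from h import *
i=cams.camera_info("top");im=cv2.imread("pics/top0.png");hsv=cv2.cvtColor(im,cv2.COLOR_BGR2HSV)
for nm,roi,lo,hi,z in(("full",(290,200,140,70),(5,70,110),(28,255,255),.010),("empty",(140,225,135,65),(3,90,70),(25,255,255),.010)):
    x,y,w,h=roi;m=np.zeros(im.shape[:2],np.uint8);m[y:y+h,x:x+w]=cv2.inRange(hsv[y:y+h,x:x+w],lo,hi)
    m=cv2.morphologyEx(m,cv2.MORPH_CLOSE,np.ones((9,9)))
    c=max(cv2.findContours(m,0,1)[0],key=cv2.contourArea)
    P=plane(i,c[:,0],z)[:,:2];r=cv2.minAreaRect((P*1000).astype(np.float32))
    b=cv2.boxPoints(r);e=b[np.argmax(np.linalg.norm(b-b[[1,2,3,0]],axis=1))]-np.roll(b,-1,0)[np.argmax(np.linalg.norm(b-b[[1,2,3,0]],axis=1))]
    print(nm,r, "row dir deg",np.degrees(np.arctan2(e[1],e[0]))%180)
for n,p,z in(("chips",(319,227),.028),("pawn",(347,233),.03),("die",(373,237),.03),("car",(400,243),.02),("bigchips",(319,297),.02)):
    print(n,plane(i,[p],z)[0].round(3))
c=lambda x,y,w,h:cv2.resize(im[y:y+h,x:x+w],None,fx=4.5,fy=4.5,interpolation=2)
cv2.imwrite("pics/crop.png",np.vstack([c(290,205,140,60),c(140,228,140,60)]))
go([.4,.1,.15],0)
E
```

```text
full ((574.5235595703125, -174.85330200195312), (285.8575744628906, 133.89102172851562), 87.76813507080078) row dir deg 87.768135
empty ((504.6296691894531, 184.70553588867188), (62.206382751464844, 261.190185546875), 10.166969299316406) row dir deg 100.16697
chips [ 0.574 -0.07   0.028]
pawn [ 0.56  -0.131  0.03 ]
die [ 0.552 -0.188  0.03 ]
car [ 0.539 -0.249  0.02 ]
bigchips [ 0.421 -0.069  0.02 ]
pos [0.225  0.5825 0.2914] toolX [-0.933  0.36   0.   ] toolY [ 0.36   0.933 -0.002] shift cm(tool) [-33.72 -38.68   9.1 ] turn [-2.000e-03  1.000e-03  1.202e+00] q6 -0.18 t 0.1
```

View pics/crop.png

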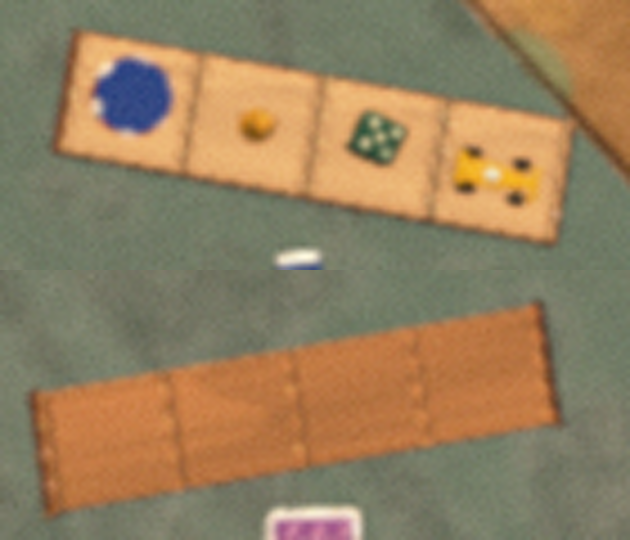

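The crop shows the full rack corners at crop px (75,30), (575,120), (555,242) and (53,153), with the die turned slightly against the rack. The empty pockets are clean and empty. I'll start by turning the tool, then travel over the full rack for a wrist look.

```bash
python3 -m crank '[[0,0,0,0,0,0.184,0],[0,0,0,0,0,0.184,0],[0,0,0,0,0,0.184,0],[0,0,0,0,0,0.184,0],[0,0,0,0,0,0.184,0]]'
python3 -m crank '[[0,0,0,0,0,0.184,0],[0,0,0,0,0,0.184,0],[0,0,0,0,0,0.092,0],[-4.8,3.3,0,0,0,0,0],[-4.8,3.3,0,0,0,0,0]]'
python3 -m crank '[[-4.8,3.3,0,0,0,0,0],[-4.8,3.3,0,0,0,0,0],[-4.8,3.3,0,0,0,0,0],[-4.8,3.3,0,0,0,0,0],[-4.8,3.3,0,0,0,0,0]]'
python3 -m crank '[[-4.8,3.3,0,0,0,0,0],[-4.8,3.3,0,0,0,0,0],[-4.8,3.3,0,0,0,0,0],[-4.8,3.3,0,0,0,0,0],[0,0,0,0,0,0,0]]'
python3 - <<'E'
from h import *
i=cams.camera_info("wrist");im=cams.camera("wrist");cv2.imwrite("pics/w1.png",im[:,:,::-1])
print(np.round(i["pose"],3).tolist());go([.5565,-.16,.24],-.18)
t=cams.camera_info("top")
b=plane(t,np.array([(75,30),(575,120),(555,242),(53,153)])/4.5+[290,205],.010);print(b.round(4).tolist(),b.mean(0))
E
```

```text
time: 0.72
position: [0.2251, 0.5827, 0.2917]
tool_rot: [0.603, 0.798, -0.001, 0.0]
ft_force: [-0.5, 0.5, -0.6]
grip_width: 0.0871
grip_force: 0.0
time: 1.35
position: [0.2732, 0.4757, 0.2916]
tool_rot: [0.767, 0.642, -0.0, 0.0]
ft_force: [0.7, -0.2, -0.6]
grip_width: 0.0874
grip_force: 0.0
time: 1.98
position: [0.3935, 0.2096, 0.2922]
tool_rot: [0.767, 0.642, 0.0, 0.0]
ft_force: [1.0, 0.4, -0.8]
grip_width: 0.087
grip_force: 0.0
time: 2.6
position: [0.4912, -0.0047, 0.2922]
tool_rot: [0.769, 0.639, 0.0, 0.001]
ft_force: [-0.7, 0.6, 0.3]
grip_width: 0.0869
grip_force: 0.0
[[0.983, -0.177, -0.045, 0.504], [-0.183, -0.949, -0.256, 0.065], [0.003, 0.26, -0.966, 0.384], [0.0, 0.0, 0.0, 1.0]]
pos [ 0.4894 -0.0026  0.2918] toolX [0.181 0.983 0.   ] toolY [ 0.983 -0.181 -0.001] shift cm(tool) [-14.27   9.44   0.07] turn [-0.001 -0.    -0.002] q6 -0.05 t 2.65
[[0.6096, -0.0441, 0.01], [0.5643, -0.2925, 0.01], [0.504, -0.2805, 0.01], [0.5479, -0.0328, 0.01]] [ 0.55645554 -0.16247943  0.01      ]
```

View pics/w1.png

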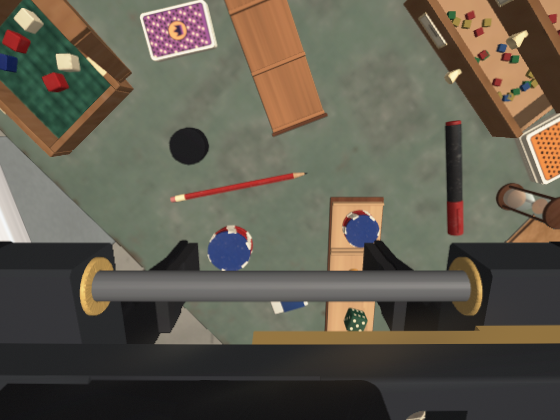

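The wrist picture shows the blue chip stack on the full rack at (361,228), the die at (356,320), and the larger decoy at (230,248). The gripper hides the lower part, so I'll move to the rack's right to see the whole row.

```bash

python3 -m crank '[[-5.0,1.6,0,0,0,0,0],[-5.0,1.6,0,0,0,0,0],[-5.0,1.6,0,0,0,0,0],[-5.0,1.6,0,0,0,0,0],[-5.0,1.6,0,0,0,0,0]]'
python3 -m crank '[[-5.0,1.4,0,0,0,0,0],[0,0,0,0,0,0,0],[0,0,0,0,0,0,0]]'
python3 - <<'E'
from h import *
import pickle
i=cams.camera_info("wrist");im=cams.camera("wrist");cv2.imwrite("pics/w2.png",im[:,:,::-1]);pickle.dump(i,open("w2.pkl","wb"))
go([.5565,-.16,.24],-.18)
E
```

```text
time: 3.28
position: [0.5234, -0.2604, 0.2919]
tool_rot: [0.766, 0.642, 0.0, -0.001]
ft_force: [1.1, 1.1, 0.5]
grip_width: 0.0872
grip_force: 0.0
time: 3.65
position: [0.5281, -0.3107, 0.2916]
tool_rot: [0.767, 0.642, 0.0, -0.002]
ft_force: [0.1, 0.6, 0.4]
grip_width: 0.0871
grip_force: 0.0
pos [ 0.5281 -0.3103  0.2918] toolX [0.175 0.985 0.002] toolY [ 0.985 -0.175 -0.002] shift cm(tool) [15.3   0.16  0.11] turn [-0.002 -0.002  0.004] q6 -0.54 t 3.7
```

View pics/w2.png

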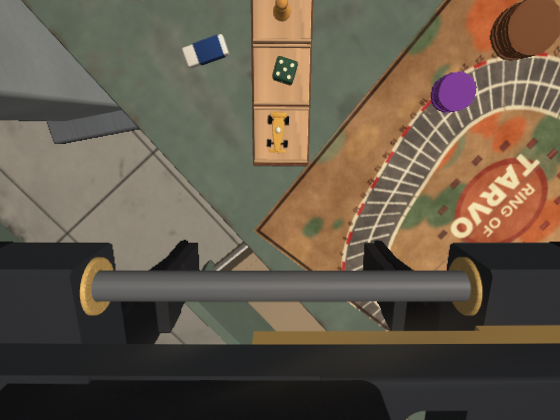

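Second wrist picture: car at (278,132), die at (285,70), pawn at (282,10), right rack end at row 163. I'll measure them here, and the chips from the first wrist picture.

```bash
python3 - <<'E'
from h import *
import pickle
i=pickle.load(open("w2.pkl","rb"));im=cv2.imread("pics/w2.png");hsv=cv2.cvtColor(im,cv2.COLOR_BGR2HSV)
def rect(im,hsv,i,roi,lo,hi,z,k=5):
    x,y,w,h=roi;m=np.zeros(im.shape[:2],np.uint8);m[y:y+h,x:x+w]=cv2.inRange(hsv[y:y+h,x:x+w],lo,hi)
    m=cv2.morphologyEx(m,cv2.MORPH_CLOSE,np.ones((k,k)));c=max(cv2.findContours(m,0,1)[0],key=cv2.contourArea)
    return c,cv2.minAreaRect((plane(i,c[:,0],z)[:,:2]*1000).astype(np.float32))
c,r=rect(im,hsv,i,(255,110,55,50),(20,150,120),(32,255,255),.016);print("car body",r)
c,r=rect(im,hsv,i,(255,110,55,50),(0,0,0),(180,255,60),.016,25);print("car wheels",r)
c,r=rect(im,hsv,i,(258,50,50,45),(45,40,0),(100,255,140),.027,5);print("die",r)
j=dict(i);j["pose"]=np.array([[0.983,-0.177,-0.045,0.504],[-0.183,-0.949,-0.256,0.065],[0.003,0.26,-0.966,0.384],[0,0,0,1]])
im1=cv2.imread("pics/w1.png");h1=cv2.cvtColor(im1,cv2.COLOR_BGR2HSV)
c,r=rect(im1,h1,j,(335,195,50,60),(105,110,60),(130,255,255),.028);print("chips blue",r)
# rack ends in w2: right end corners, ridge top
print("rack right end",plane(i,[(254,163),(307,164)],.010).round(4).tolist())
print("pawn foot? ",plane(i,[(282,18)],.010).round(4),"head",plane(i,[(283,3)],.034).round(4))
big=cv2.resize(im[0:170,240:325],None,fx=3.5,fy=3.5,interpolation=2);b1=cv2.resize(im1[190:335,320:400],None,fx=3.5,fy=3.5,interpolation=2)
H=max(len(big),len(b1));o=np.zeros((H,big.shape[1]+b1.shape[1],3),np.uint8);o[:len(big),:big.shape[1]]=big;o[:len(b1),big.shape[1]:]=b1
cv2.imwrite("pics/c2.png",o)
E
```

```text
car body ((538.06884765625, -270.16448974609375), (1.0998384952545166, 0.0), 169.8727569580078)
car wheels ((535.2525634765625, -249.18997192382812), (30.90683937072754, 21.772308349609375), 77.02970886230469)
die ((553.2257690429688, -190.9869842529297), (22.43804359436035, 20.803579330444336), 62.726993560791016)
chips blue ((573.3798828125, -70.31224822998047), (36.814517974853516, 34.96918487548828), 13.382790565490723)
rack right end [[0.5027, -0.2791, 0.01], [0.5614, -0.2907, 0.01]]
pawn foot?  [[ 0.5596 -0.1396  0.01  ]] head [[ 0.5616 -0.1336  0.034 ]]
```

View pics/c2.png

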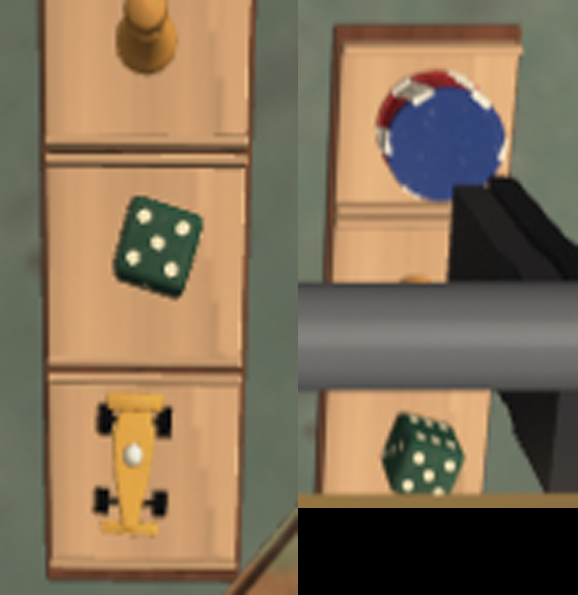

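The crops show the die turned about 17° against the rack, the pawn upright, the car along the row and the chips centred. I'll take the car first.

```bash
python3 - <<'E'
from h import *
go([.535,-.2503,.030],-.227)
E
```

```text
pos [ 0.5281 -0.3103  0.2918] toolX [0.175 0.985 0.002] toolY [ 0.985 -0.175 -0.002] shift cm(tool) [ 5.99 -0.33 21.09] turn [-0.002 -0.002  0.051] q6 -0.54 t 3.7
```

```bash

python3 -m crank '[[3,-0.2,5,0,0,0,0],[3,-0.1,5,-0.002,-0.002,0.051,0],[0,0,5,0,0,0,0.2],[0,0,3,0,0,0,0.35],[0,0,0,0,0,0,0.35]]' 15
python3 - <<'E'
from h import *
go([.535,-.2503,.030],-.227)
E
```

```text
time: 4.32
position: [0.5348, -0.2503, 0.1103]
tool_rot: [0.783, 0.623, -0.001, -0.002]
ft_force: [0.1, 0.6, 0.3]
grip_width: 0.0648
grip_force: 0.0
pos [ 0.5348 -0.2503  0.1103] toolX [0.225 0.974 0.001] toolY [ 0.974 -0.225 -0.004] shift cm(tool) [0.01 0.03 2.93] turn [-0.004 -0.001  0.   ] q6 -0.4 t 4.33
```

```bash

python3 -m crank '[[0,0,2,-0.002,0,0,0.35],[0,0,0.9,0,0,0,0.35],[0,0,0,0,0,0,0.8],[0,0,0,0,0,0,1],[0,0,0,0,0,0,1]]' 15
python3 -m crank '[[0,0,0,0,0,0,1],[0,0,0,0,0,0,1],[0,0,-3,0,0,0,1],[0,0,-5,0,0,0,1],[0,0,0,0,0,0,1]]'
python3 - <<'E'
from h import *
go([.4882,.2762,.15],.177)
E
```

```text
time: 4.95
position: [0.5367, -0.2538, 0.0841]
tool_rot: [0.783, 0.622, 0.001, 0.003]
ft_force: [-0.0, -0.8, -0.3]
grip_width: 0.0341
grip_force: 0.0
time: 5.58
position: [0.538, -0.2547, 0.167]
tool_rot: [0.783, 0.622, 0.002, 0.006]
ft_force: [0.6, -1.0, -0.6]
grip_width: 0.0201
grip_force: 15.0
pos [ 0.538  -0.2547  0.167 ] toolX [ 0.227  0.974 -0.005] toolY [ 0.974 -0.227  0.012] shift cm(tool) [ 50.55 -16.86  -3.87] turn [ 0.011  0.008 -0.406] q6 -0.4 t 5.58
```

```bash

python3 -m crank '[[0,0,0,0.004,0.003,-0.136,1],[0,0,0,0.004,0.003,-0.135,1],[0,0,0,0.004,0.003,-0.135,1],[0,0,0,0,0,0,1]]'
python3 - <<'E'
from h import *
im=cams.camera("side");i=cams.camera_info("side")
u,v=proj(i,robot.get_obs()["position"])[0].astype(int);print(u,v)
cv2.imwrite("pics/s1.png",cv2.resize(im[v-60:v+90,u-75:u+75,::-1],None,fx=4,fy=4))
go([.4882,.2762,.15],.177)
E
```

```text
time: 6.08
position: [0.5355, -0.253, 0.1623]
tool_rot: [0.642, 0.766, -0.0, -0.006]
ft_force: [0.4, -1.0, 0.3]
grip_width: 0.0202
grip_force: 15.0
256 210
pos [ 0.5356 -0.253   0.1624] toolX [-0.174  0.985  0.009] toolY [ 0.985  0.174 -0.008] shift cm(tool) [52.98  4.49 -3.42] turn [-0.008 -0.009 -0.002] q6 -0.8 t 6.12
```

View pics/s1.png

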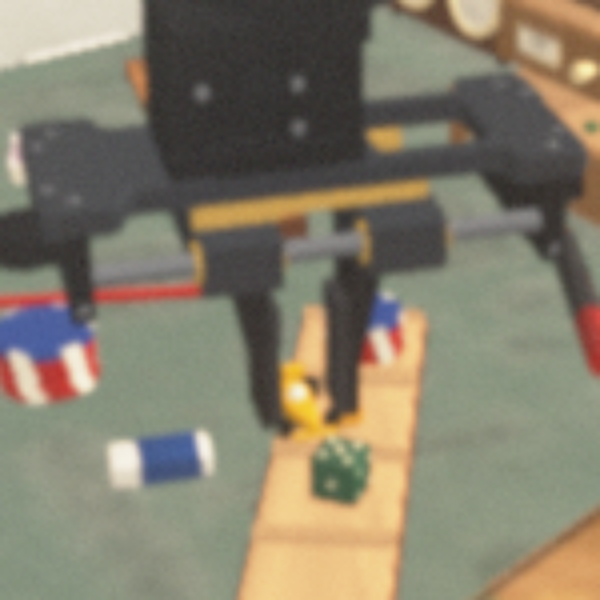

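The side picture shows the car held between the fingertips around (300,400), maybe slightly pitched. I'll travel to the empty rack and check with the wrist view on the way.

```bash

python3 -m crank '[[6,0.5,0,-0.008,-0.009,0,1],[6,0.5,0,0,0,0,1],[6,0.5,0,0,0,0,1],[6,0.5,0,0,0,0,1],[6,0.5,0,0,0,0,1]]'
python3 -m crank '[[6,0.5,0,0,0,0,1],[6,0.5,0,0,0,0,1],[6,0.5,0,0,0,0,1],[0,0,0,0,0,0,1]]'
python3 - <<'E'
from h import *
import pickle
i=cams.camera_info("wrist");im=cams.camera("wrist");cv2.imwrite("pics/w3.png",im[:,:,::-1]);pickle.dump(i,open("w3.pkl","wb"))
p=robot.get_obs()
print(proj(i,p["position"]-[0,0,.066]))
go([.4882,.2762,.15],.177)
E
```

```text
time: 6.75
position: [0.5074, 0.0481, 0.1632]
tool_rot: [0.643, 0.766, 0.0, 0.001]
ft_force: [0.4, 0.2, 0.1]
grip_width: 0.0204
grip_force: 15.0
time: 7.25
position: [0.4897, 0.2302, 0.163]
tool_rot: [0.64, 0.768, 0.0, 0.001]
ft_force: [-0.1, 0.0, -0.1]
grip_width: 0.02
grip_force: 15.0
[[279.62971095 267.12738683]]
pos [0.49   0.2281 0.1629] toolX [-0.179  0.984 -0.001] toolY [0.984 0.179 0.001] shift cm(tool) [ 4.76  0.69 -3.82] turn [0.001 0.001 0.003] q6 0.05 t 7.3
```

View pics/w3.png

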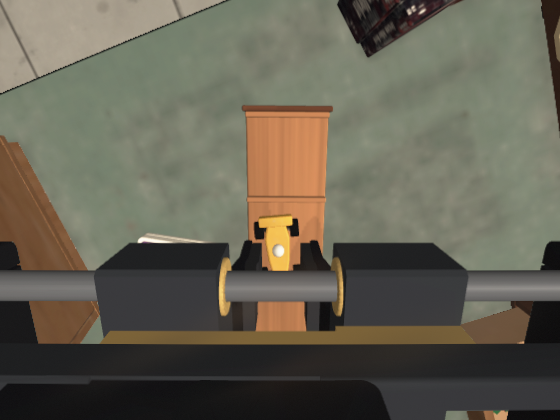

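The car is held straight, driver's head at (278,250), wheels at (275,228). The rack's left end pocket runs from rows 108 to 198, between columns 247 and 328.

```bash

python3 - <<'E'
from h import *
import pickle
i=pickle.load(open("w3.pkl","rb"))
P=plane(i,[(247,110),(330,110),(249,197),(325,197)],.013);print(P.round(4).tolist(),P.mean(0).round(4))
s=robot.get_obs()["position"];print("driver",plane(i,[(278,250)],s[2]-.062)[0]-s)
u=np.array([np.cos(np.radians(100.17)),np.sin(np.radians(100.17))])
for k in(93,31,-31,-93):print(k,np.array([.5046,.1847])+u*k/1000)
E
```

```text
[[0.4528, 0.3036, 0.013], [0.5101, 0.3142, 0.013], [0.464, 0.242, 0.013], [0.5201, 0.2523, 0.013]] [0.4868 0.278  0.013 ]
driver [-0.00280471  0.01083041 -0.062     ]
93 [0.48817905 0.2762388 ]
31 [0.49912635 0.21521293]
-31 [0.51007365 0.15418707]
-93 [0.52102095 0.0931612 ]
```

```bash

python3 -m crank '[[4.2,0.63,3,0,0,0,1],[0,0,3,0,0,0,1],[0,0,0,0,0,0,1]]'
python3 - <<'E'
from h import *
go([.4887,.2706,.0335],.177)
E
```

```text
time: 7.68
position: [0.4885, 0.2668, 0.1011]
tool_rot: [0.643, 0.766, -0.003, -0.001]
ft_force: [-0.4, -0.2, 0.1]
grip_width: 0.0205
grip_force: 15.0
pos [0.4885 0.2668 0.1011] toolX [-0.174  0.985 -0.002] toolY [ 0.985  0.174 -0.005] shift cm(tool) [0.37 0.1  1.66] turn [-0.005  0.002 -0.002] q6 0.13 t 7.67
```

```bash

python3 -m crank '[[0.3,0.1,1,-0.005,0,0,1],[0,0,0.65,0,0,0,1],[0,0,0,0,0,0,1]]'
python3 -m crank '[[0,0,0,0,0,0,0.75],[0,0,0,0,0,0,0.6],[0,0,0,0,0,0,0.3],[0,0,-4,0,0,0,0],[0,0,-6,0,0,0,0]]'
python3 - <<'E'
from h import *
go([.5532,-.190,.20],-.475)
E
```

```text
time: 8.05
position: [0.4904, 0.2713, 0.0867]
tool_rot: [0.642, 0.767, 0.002, 0.002]
ft_force: [0.3, -0.7, -0.8]
grip_width: 0.0202
grip_force: 15.0
time: 8.68
position: [0.4886, 0.2713, 0.1861]
tool_rot: [0.642, 0.767, -0.0, 0.001]
ft_force: [1.1, 0.6, -0.1]
grip_width: 0.0537
grip_force: 0.0
pos [0.4886 0.2713 0.1861] toolX [-0.176  0.984 -0.002] toolY [0.984 0.176 0.001] shift cm(tool) [-46.56  -1.75  -6.41] turn [0.002 0.001 0.652] q6 0.13 t 8.68
```

```bash

python3 -m crank '[[-5.8,-0.2,-0.2,0,0,0,0],[-5.8,-0.2,-0.2,0,0,0,0],[-5.8,-0.2,-0.2,0,0,0,0],[-5.8,-0.2,-0.2,0,0,0,0],[-5.8,-0.2,-0.2,0,0,0,0]]'
python3 -m crank '[[-5.8,-0.2,0,0,0,0,0],[-5.8,-0.2,0,0,0,0,0],[-5.8,-0.2,0,0,0,0,0],[0,0,0,0,0,0.16,0],[0,0,0,0,0,0.16,0]]'
python3 -m crank '[[0,0,0,0,0,0.16,0],[0,0,0,0,0,0.16,0],[0,0,0,0,0,0,0]]'
python3 - <<'E'
from h import *
go([.5532,-.190,.032],-.475)
im=cams.camera("top");cv2.imwrite("pics/t1.png",cv2.resize(im[228:288,140:280,::-1],None,fx=4,fy=4,interpolation=2))
E
```

```text
time: 9.3
position: [0.5309, -0.0173, 0.1973]
tool_rot: [0.642, 0.767, 0.002, 0.003]
ft_force: [0.1, 0.8, 0.8]
grip_width: 0.0864
grip_force: 0.0
time: 9.93
position: [0.5553, -0.189, 0.1971]
tool_rot: [0.758, 0.652, 0.002, 0.002]
ft_force: [-0.5, 1.0, 0.3]
grip_width: 0.0871
grip_force: 0.0
time: 10.3
position: [0.5555, -0.1877, 0.1972]
tool_rot: [0.85, 0.527, 0.003, 0.002]
ft_force: [-0.4, -0.1, -0.4]
grip_width: 0.0869
grip_force: 0.0
pos [ 0.5555 -0.1877  0.1972] toolX [0.445 0.896 0.003] toolY [ 0.896 -0.445  0.006] shift cm(tool) [-0.33 -0.16 11.42] turn [ 0.006 -0.003  0.014] q6 -0.06 t 10.3
```

View pics/t1.png

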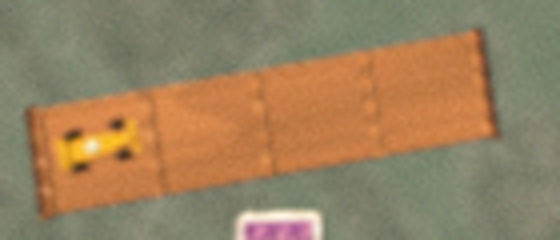

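The car stands in the left-end pocket at crop (97,147), about midway front to back. The die is next.

```bash

python3 -m crank '[[-0.3,-0.1,5,0.006,-0.003,0.014,0],[0,0,4,0,0,0,0],[0,0,0,0,0,0,0.2]]' 15
python3 - <<'E'
from h import *
go([.5532,-.190,.032],-.475)
E
```

```text
time: 10.72
position: [0.5516, -0.189, 0.1044]
tool_rot: [0.854, 0.521, -0.002, -0.003]
ft_force: [0.4, -0.5, -0.1]
grip_width: 0.0831
grip_force: 0.0
pos [ 0.5516 -0.189   0.1044] toolX [ 0.457  0.889 -0.   ] toolY [ 0.889 -0.457 -0.008] shift cm(tool) [-0.02  0.2   2.14] turn [-0.008  0.    -0.   ] q6 -0.05 t 10.72
```

```bash

python3 -m crank '[[0,0.15,2.1,-0.006,0,0,0.3],[0,0,0,0,0,0,0.8],[0,0,0,0,0,0,0.9],[0,0,0,0,0,0,0.9],[0,0,0,0,0,0,0.9]]' 15
python3 - <<'E'
from h import *
go([.5532,-.190,.032],-.475)
E
python3 -m crank '[[0,0,0,0,0,0,0.9],[0,0,-5,0,0,0,0.9],[0,0,-3,0,0,0,0.9],[0,0,0,0,0,-0.16,0.9],[0,0,0,0,0,-0.16,0.9]]'
python3 -m crank '[[0,0,0,0,0,-0.16,0.9],[0,0,0,0,0,-0.16,0.9],[0,0,0,0,0,0,0.9]]'
python3 - <<'E'
from h import *
go([.4991,.2152,.12],.177)
E
```

```text
time: 11.35
position: [0.5553, -0.1909, 0.087]
tool_rot: [0.854, 0.52, 0.002, 0.003]
ft_force: [0.4, 0.1, -0.7]
grip_width: 0.0352
grip_force: 0.0
pos [ 0.5553 -0.1909  0.087 ] toolX [ 0.459  0.888 -0.   ] toolY [ 0.888 -0.459  0.007] shift cm(tool) [-0.01 -0.23  0.4 ] turn [ 0.007  0.    -0.002] q6 -0.04 t 11.35
time: 11.98
position: [0.5546, -0.1906, 0.1669]
tool_rot: [0.759, 0.652, 0.001, 0.003]
ft_force: [-1.1, -0.1, -0.1]
grip_width: 0.0219
grip_force: 15.0
time: 12.35
position: [0.5544, -0.1904, 0.1661]
tool_rot: [0.648, 0.762, 0.0, 0.003]
ft_force: [0.0, -1.7, -0.8]
grip_width: 0.0221
grip_force: 15.0
pos [ 0.5544 -0.1904  0.1661] toolX [-0.16   0.987 -0.003] toolY [0.987 0.16  0.004] shift cm(tool) [40.92  1.06 -0.63] turn [ 0.004  0.003 -0.016] q6 -0.68 t 12.35
```

```bash

python3 -m crank '[[5.85,0.15,0,0.004,0.003,-0.016,0.9],[5.85,0.15,0,0,0,0,0.9],[5.85,0.15,0,0,0,0,0.9],[5.85,0.15,0,0,0,0,0.9],[5.85,0.15,0,0,0,0,0.9]]'
python3 -m crank '[[5.85,0.15,0,0,0,0,0.9],[5.85,0.15,0,0,0,0,0.9],[0,0,3,0,0,0,0.9],[0,0,2,0,0,0,0.9],[0,0,0,0,0,0,0.9]]'
python3 - <<'E'
from h import *
go([.4985,.2152,.034],.177)
E
```

```text
time: 12.98
position: [0.5105, 0.1005, 0.1659]
tool_rot: [0.642, 0.766, 0.0, 0.001]
ft_force: [1.0, 0.1, -0.4]
grip_width: 0.0217
grip_force: 15.0
time: 13.6
position: [0.4918, 0.2145, 0.1145]
tool_rot: [0.642, 0.767, -0.001, -0.001]
ft_force: [0.2, -0.4, 0.3]
grip_width: 0.0218
grip_force: 15.0
pos [0.4918 0.2145 0.1145] toolX [-0.176  0.984 -0.001] toolY [ 0.984  0.176 -0.003] shift cm(tool) [-0.04  0.68  2.94] turn [-0.003  0.001  0.   ] q6 0.03 t 13.6
```

```bash

python3 -m crank '[[0,0.65,2,-0.003,0,0,0.9],[0,0,0.8,0,0,0,0.9],[0,0,0,0,0,0,0.9]]'
python3 - <<'E'
from h import *
go([.4985,.2152,.034],.177)
E
```

```text
time: 13.98
position: [0.5007, 0.2155, 0.089]
tool_rot: [0.642, 0.767, 0.002, 0.002]
ft_force: [1.4, 0.1, 1.7]
grip_width: 0.0216
grip_force: 15.0
pos [0.5007 0.2155 0.089 ] toolX [-0.176  0.984 -0.   ] toolY [0.984 0.176 0.007] shift cm(tool) [ 0.01 -0.22  0.4 ] turn [0.007 0.    0.   ] q6 0.03 t 13.97
```

```bash

python3 -m crank '[[0,-0.1,0.15,0.004,0,0,0.9],[0,0,0,0,0,0,0.9],[0,0,0,0,0,0,0.74],[0,0,0,0,0,0,0.6],[0,0,0,0,0,0,0.3]]'
python3 -m crank '[[0,0,-4,0,0,0,0],[0,0,-6,0,0,0,0],[0,0,0,0,0,0,0]]'
python3 - <<'E'
from h import *
go([.560,-.135,.14],-.18)
E
```

```text
time: 14.6
position: [0.498, 0.2152, 0.086]
tool_rot: [0.641, 0.767, -0.001, -0.0]
ft_force: [-0.9, 1.1, -0.3]
grip_width: 0.0356
grip_force: 0.0
time: 14.98
position: [0.5008, 0.2161, 0.19]
tool_rot: [0.641, 0.767, 0.003, 0.003]
ft_force: [-0.0, 0.9, -0.4]
grip_width: 0.0644
grip_force: 0.0
pos [0.5008 0.2161 0.19  ] toolX [-0.178  0.984 -0.   ] toolY [0.984 0.178 0.008] shift cm(tool) [-35.6   -0.42  -0.09] turn [ 0.008 -0.001  0.359] q6 0.02 t 14.97
```

```bash

python3 -m crank '[[-5.93,-0.07,0,0.008,0,0,0],[-5.93,-0.07,0,0,0,0,0],[-5.93,-0.07,0,0,0,0,0],[-5.93,-0.07,0,0,0,0,0],[-5.93,-0.07,0,0,0,0,0]]'
python3 -m crank '[[-5.93,-0.07,0,0,0,0,0],[0,0,0,0,0,0.18,0],[0,0,0,0,0,0.18,0],[0,0,4,0,0,0,0],[0,0,0,0,0,0,0]]'
python3 - <<'E'
from h import *
im=cams.camera("top");cv2.imwrite("pics/t2.png",cv2.resize(im[228:288,140:280,::-1],None,fx=4,fy=4,interpolation=2))
go([.560,-.135,.0305],-.18)
E
```

```text
time: 15.6
position: [0.547, -0.0786, 0.1849]
tool_rot: [0.641, 0.767, -0.004, -0.004]
ft_force: [1.1, -0.4, -0.3]
grip_width: 0.0872
grip_force: 0.0
time: 16.23
position: [0.5544, -0.1344, 0.1429]
tool_rot: [0.768, 0.64, -0.006, -0.006]
ft_force: [-0.0, -0.5, 0.2]
grip_width: 0.0867
grip_force: 0.0
pos [ 0.5557 -0.1348  0.1445] toolX [ 0.18   0.984 -0.002] toolY [ 0.984 -0.18  -0.014] shift cm(tool) [0.08 0.51 6.29] turn [-0.014  0.002 -0.001] q6 -0.24 t 16.27
```

View pics/t2.png

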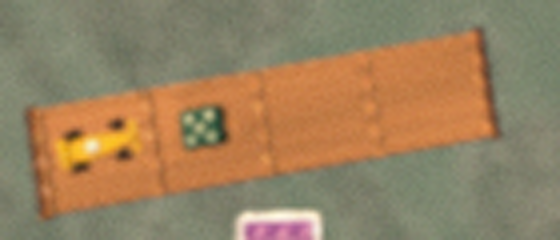

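The die stands at crop (204,127), close to the middle of the second pocket. The pawn is next.

```bash

python3 -m crank '[[0.1,0.4,3.5,-0.007,0,0,0],[0,0,0.3,0,0,0,0.3],[0,0,0,0,0,0,0.3]]' 12
python3 - <<'E'
from h import *
go([.560,-.135,.0305],-.18)
E
```

```text
time: 16.65
position: [0.5613, -0.1353, 0.1092]
tool_rot: [0.768, 0.64, -0.002, 0.001]
ft_force: [0.3, 0.5, 0.5]
grip_width: 0.074
grip_force: 0.0
pos [ 0.5613 -0.1353  0.1092] toolX [ 0.18   0.984 -0.004] toolY [ 0.984 -0.18  -0.001] shift cm(tool) [ 0.02 -0.14  2.77] turn [-0.001  0.004 -0.001] q6 -0.24 t 16.65
```

```bash

python3 -m crank '[[0,-0.1,2.7,0,0.003,0,0.4],[0,0,0,0,0,0,0.4],[0,0,0,0,0,0,0.8],[0,0,0,0,0,0,0.95],[0,0,0,0,0,0,0.95]]' 12
python3 -m crank '[[0,0,0,0,0,0,0.95],[0,0,0,0,0,0,0.95],[0,0,0,0,0,0,0.95]]' 12
python3 - <<'E'
from h import *
print(robot.get_obs()["position"])
im=cams.camera("side");i=cams.camera_info("side")
u,v=proj(i,robot.get_obs()["position"]-[0,0,.06])[0].astype(int)
cv2.imwrite("pics/s2.png",cv2.resize(im[v-40:v+40,u-50:u+50,::-1],None,fx=5,fy=5))
E
```

```text
time: 17.27
position: [0.5605, -0.1354, 0.0822]
tool_rot: [0.768, 0.64, -0.0, 0.0]
ft_force: [-0.6, 0.6, 0.6]
grip_width: 0.0302
grip_force: 0.0
time: 17.65
position: [0.5601, -0.1353, 0.0816]
tool_rot: [0.768, 0.64, -0.001, -0.0]
ft_force: [0.2, 0.4, 1.9]
grip_width: 0.0155
grip_force: 12.0
[ 0.56014413 -0.1352685   0.08158733]
```

View pics/s2.png

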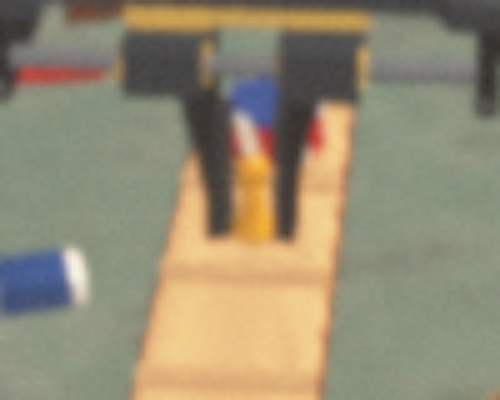

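The pawn stands upright between the fingertips at (253,205). Lifting it and carrying it over.

```bash

python3 -m crank '[[0,0,-3,0,0,0,0.95],[0,0,-4,0,0,0,0.95],[0,0,0,0,0,-0.18,0.95],[0,0,0,0,0,-0.178,0.95],[0,0,0,0,0,0,0.95]]'
python3 - <<'E'
from h import *
go([.5097,.1542,.11],.177)
E
```

```text
time: 18.32
position: [0.56, -0.1351, 0.1513]
tool_rot: [0.643, 0.766, -0.001, -0.0]
ft_force: [-0.2, 0.1, 0.2]
grip_width: 0.0152
grip_force: 11.9
pos [ 0.56   -0.1351  0.1513] toolX [-0.174  0.985 -0.   ] toolY [ 0.985  0.174 -0.001] shift cm(tool) [29.37  0.08 -0.97] turn [-0.001  0.    -0.002] q6 -0.6 t 18.32
```

```bash

python3 -m crank '[[5.87,0,0,0,0,0,0.95],[5.87,0,0,0,0,0,0.95],[5.87,0,0,0,0,0,0.95],[5.87,0,0,0,0,0,0.95],[5.87,0,0,0,0,0,0.95]]'
python3 -m crank '[[0,0,4,0,0,0,0.95],[0,0,0,0,0,0,0.95],[0,0,0,0,0,0,0.95]]'
python3 - <<'E'
from h import *
i=cams.camera_info("wrist");im=cams.camera("wrist");p=robot.get_obs()["position"]
u,v=proj(i,p-[0,0,.06])[0].astype(int);print(u,v)
cv2.imwrite("pics/w4.png",cv2.resize(im[150:280,u-100:u+100,::-1],None,fx=4,fy=4))
go([.5097,.1542,.0311],.177)
E
```

```text
time: 18.95
position: [0.508, 0.1554, 0.1511]
tool_rot: [0.643, 0.766, -0.001, -0.0]
ft_force: [0.8, 0.5, 0.4]
grip_width: 0.0153
grip_force: 11.9
time: 19.32
position: [0.5088, 0.1532, 0.1116]
tool_rot: [0.643, 0.766, -0.001, -0.0]
ft_force: [1.2, -0.2, -0.8]
grip_width: 0.0151
grip_force: 11.9
280 269
pos [0.5093 0.153  0.1121] toolX [-0.174  0.985 -0.   ] toolY [0.985 0.174 0.   ] shift cm(tool) [0.11 0.06 3.  ] turn [ 0.     0.    -0.002] q6 -0.09 t 19.38
```

View pics/w4.png

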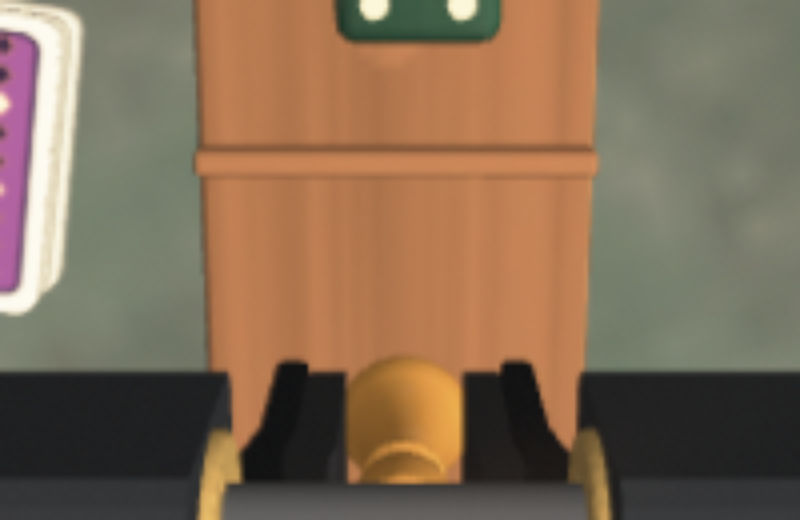

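The pawn is upright with its foot between the pads at (405,420). The die sits cleanly in the next pocket. Lowering the pawn.

```bash

python3 -m crank '[[0.1,0.05,2,0,0,0,0.95],[0,0,0.95,0,0,0,0.95],[0,0,0,0,0,0,0.95],[0,0,0,0,0,0,0.95]]'
python3 - <<'E'
from h import *
go([.5097,.1542,.0306],.177)
E
```

```text
time: 19.88
position: [0.509, 0.1545, 0.0824]
tool_rot: [0.642, 0.767, -0.0, -0.0]
ft_force: [0.8, -0.3, -0.8]
grip_width: 0.0151
grip_force: 11.9
pos [0.509  0.1545 0.0824] toolX [-0.175  0.984 -0.   ] toolY [ 0.984  0.175 -0.   ] shift cm(tool) [-0.04  0.06  0.08] turn [-0.     0.    -0.001] q6 -0.09 t 19.88
```

```bash

python3 -m crank '[[0,0,0.08,0,0,0,0.95],[0,0,0,0,0,0,0.95],[0,0,0,0,0,0,0.8],[0,0,0,0,0,0,0.7],[0,0,0,0,0,0,0.5]]'
python3 -m crank '[[0,0,0,0,0,0,0],[0,0,0,0,0,0,0],[0,0,-3,0,0,0,0],[0,0,-5,0,0,0,0],[0,0,0,0,0,0,0]]'
python3 - <<'E'
from h import *
go([.5735,-.070,.12],-.18)
E
```

```text
time: 20.5
position: [0.5085, 0.1548, 0.0808]
tool_rot: [0.642, 0.767, -0.001, -0.0]
ft_force: [-0.3, 1.2, 0.9]
grip_width: 0.0292
grip_force: 0.0
time: 21.12
position: [0.5109, 0.1551, 0.1642]
tool_rot: [0.642, 0.767, 0.002, 0.003]
ft_force: [1.1, 0.9, 0.1]
grip_width: 0.078
grip_force: 0.0
pos [0.5109 0.1551 0.1642] toolX [-0.176  0.984 -0.001] toolY [0.984 0.176 0.007] shift cm(tool) [-23.26   2.2   -0.64] turn [ 0.007 -0.     0.357] q6 -0.09 t 21.12
```

```bash

python3 -m crank '[[-5.82,0.55,-0.3,0,0,0,0],[-5.82,0.55,-0.3,0,0,0,0],[-5.82,0.55,0,0,0,0,0],[-5.82,0.55,0,0,0,0,0],[0,0,0,0,0,0.179,0]]'
python3 -m crank '[[0,0,0,0,0,0.178,0],[0,0,4,0,0,0,0],[0,0,0,0,0,0,0]]'
python3 - <<'E'
from h import *
im=cams.camera("top");cv2.imwrite("pics/t3.png",cv2.resize(im[228:288,140:280,::-1],None,fx=4,fy=4,interpolation=2))
go([.5735,-.070,.032],-.18)
E
```

```text
time: 21.75
position: [0.5729, -0.0752, 0.1661]
tool_rot: [0.711, 0.703, -0.0, 0.001]
ft_force: [-0.4, 1.0, -0.5]
grip_width: 0.0867
grip_force: 0.0
time: 22.12
position: [0.5687, -0.0698, 0.1238]
tool_rot: [0.768, 0.641, -0.003, -0.004]
ft_force: [-0.6, 0.8, -0.1]
grip_width: 0.0871
grip_force: 0.0
pos [ 0.5699 -0.0701  0.1253] toolX [0.179 0.984 0.   ] toolY [ 0.984 -0.179 -0.006] shift cm(tool) [0.07 0.38 4.23] turn [-0.006 -0.     0.   ] q6 -0.14 t 22.18
```

View pics/t3.png

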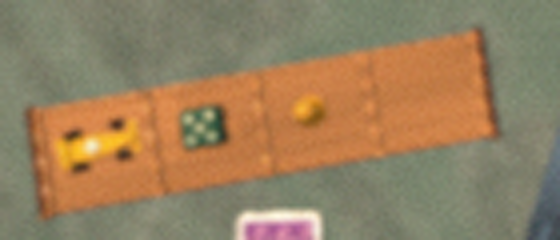

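The pawn stands at crop (308,110), and its offset to the left is parallax from the head's height. Now the chips.

```bash

python3 -m crank '[[0.05,0.3,2.5,-0.003,0,0,0],[0,0,1.7,0,0,0,0],[0,0,0,0,0,0,0.3],[0,0,0,0,0,0,0.7],[0,0,0,0,0,0,0.7]]' 20
python3 -m crank '[[0,0,0,0,0,0,0.7],[0,0,0,0,0,0,0.7],[0,0,0,0,0,0,0.7]]'
python3 - <<'E'
from h import *
go([.5735,-.070,.032],-.18)
E
```

```text
time: 22.8
position: [0.5749, -0.0707, 0.0859]
tool_rot: [0.768, 0.641, 0.001, 0.002]
ft_force: [0.8, 0.2, -0.1]
grip_width: 0.0649
grip_force: 0.0
time: 23.18
position: [0.5745, -0.0706, 0.0853]
tool_rot: [0.768, 0.641, 0.0, 0.001]
ft_force: [-0.1, 0.1, 1.8]
grip_width: 0.0382
grip_force: 20.0
pos [ 0.5745 -0.0706  0.0853] toolX [ 0.179  0.984 -0.001] toolY [ 0.984 -0.179  0.002] shift cm(tool) [ 0.04 -0.11  0.23] turn [0.002 0.001 0.   ] q6 -0.13 t 23.18
```

```bash

python3 -m crank '[[0,0,0,0,0,0,0.75],[0,0,-3,0,0,0,0.75],[0,0,-4,0,0,0,0.75],[0,0,0,0,0,-0.18,0.75],[0,0,0,0,0,-0.177,0.75]]'
python3 -m crank '[[0,0,0,0,0,0,0.75]]'
python3 - <<'E'
from h import *
go([.5208,.0932,.11],.177)
E
```

```text
time: 23.8
position: [0.5744, -0.0705, 0.1557]
tool_rot: [0.64, 0.769, 0.0, 0.002]
ft_force: [-0.2, -0.8, -0.3]
grip_width: 0.0382
grip_force: 20.0
time: 23.92
position: [0.5741, -0.0705, 0.155]
tool_rot: [0.643, 0.766, 0.0, 0.001]
ft_force: [0.4, -0.5, -0.5]
grip_width: 0.0381
grip_force: 20.0
pos [ 0.5741 -0.0705  0.155 ] toolX [-0.174  0.985 -0.001] toolY [0.985 0.174 0.001] shift cm(tool) [17.04 -2.4  -0.62] turn [ 0.001  0.001 -0.002] q6 -0.49 t 23.93
```

```bash

python3 -m crank '[[5.68,-0.8,0,0,0,0,0.75],[5.68,-0.8,0,0,0,0,0.75],[5.68,-0.8,0,0,0,0,0.75],[0,0,4,0,0,0,0.75],[0,0,0,0,0,0,0.75]]'
python3 - <<'E'
from h import *
i=cams.camera_info("wrist");im=cams.camera("wrist")
cv2.imwrite("pics/w5.png",cv2.resize(im[100:290,180:380,::-1],None,fx=3,fy=3))
go([.5208,.0932,.0343],.177)
E
```

```text
time: 24.55
position: [0.5187, 0.0937, 0.1128]
tool_rot: [0.642, 0.767, -0.002, -0.001]
ft_force: [-0.9, -0.5, -1.0]
grip_width: 0.0387
grip_force: 20.0
pos [0.5201 0.0931 0.114 ] toolX [-0.175  0.985 -0.001] toolY [ 0.985  0.175 -0.001] shift cm(tool) [0.   0.08 2.86] turn [-0.001  0.001 -0.001] q6 -0.21 t 24.6
```

View pics/w5.png

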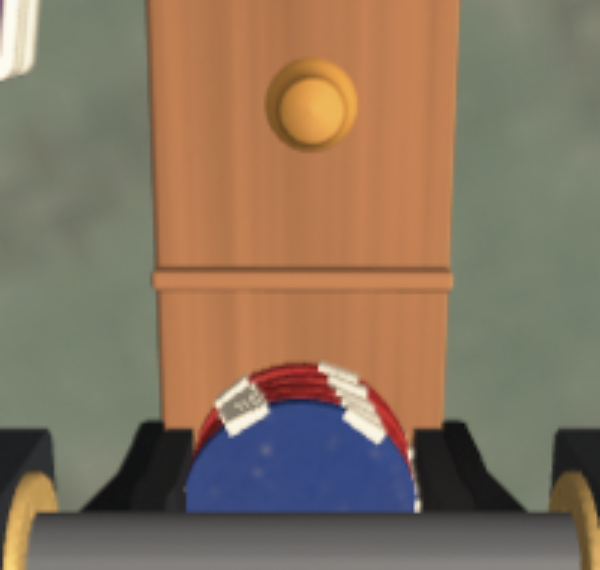

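The pawn stands upright and centred at (312,107), and the chip stack is held level and clear of the ridge. Lowering it.

```bash

python3 -m crank '[[0,0.05,2,0,0,0,0.75],[0,0,0.85,0,0,0,0.75],[0,0,0,0,0,0,0.75],[0,0,0,0,0,0,0.75]]'
python3 - <<'E'
from h import *
go([.5208,.0932,.0343],.177)
E
```

```text
time: 25.1
position: [0.5218, 0.0927, 0.087]
tool_rot: [0.642, 0.767, 0.001, 0.002]
ft_force: [-0.6, 0.6, -0.8]
grip_width: 0.0385
grip_force: 20.0
pos [0.5218 0.0927 0.087 ] toolX [-0.175  0.985 -0.002] toolY [0.985 0.175 0.003] shift cm(tool) [ 0.07 -0.09  0.17] turn [ 0.003  0.002 -0.001] q6 -0.21 t 25.1
```

```bash

python3 -m crank '[[0.05,-0.05,0.12,0,0,0,0.75],[0,0,0,0,0,0,0.75],[0,0,0,0,0,0,0.5],[0,0,0,0,0,0,0.4],[0,0,0,0,0,0,0]]'
python3 -m crank '[[0,0,0,0,0,0,0],[0,0,-3,0,0,0,0],[0,0,-5,0,0,0,0],[-6,0,-5,0,0,0,0],[-6,0,0,0,0,0,0]]'
python3 -m crank '[[-6,0,0,0,0,0,0],[-6,0,0,0,0,0,0],[0,0,0,0,0,0,0]]'
python3 - <<'E'
from h import *
im=cams.camera("top");w=cams.camera("wrist")
a=cv2.resize(im[220:290,135:285,::-1],None,fx=4,fy=4,interpolation=2);cv2.imwrite("pics/fin.png",np.vstack([a,cv2.resize(w[0:240,0:560,::-1],(600,257))]))
E
```

```text
time: 25.72
position: [0.5208, 0.0934, 0.0852]
tool_rot: [0.642, 0.767, 0.0, 0.001]
ft_force: [1.0, 0.2, -0.1]
grip_width: 0.055
grip_force: 0.0
time: 26.35
position: [0.5415, -0.0132, 0.2088]
tool_rot: [0.641, 0.768, 0.002, 0.005]
ft_force: [1.1, -0.0, -0.7]
grip_width: 0.0869
grip_force: 0.0
time: 26.72
position: [0.562, -0.1357, 0.2057]
tool_rot: [0.644, 0.765, 0.0, 0.003]
ft_force: [-0.4, 0.7, -1.2]
grip_width: 0.0873
grip_force: 0.0
```

View pics/fin.png

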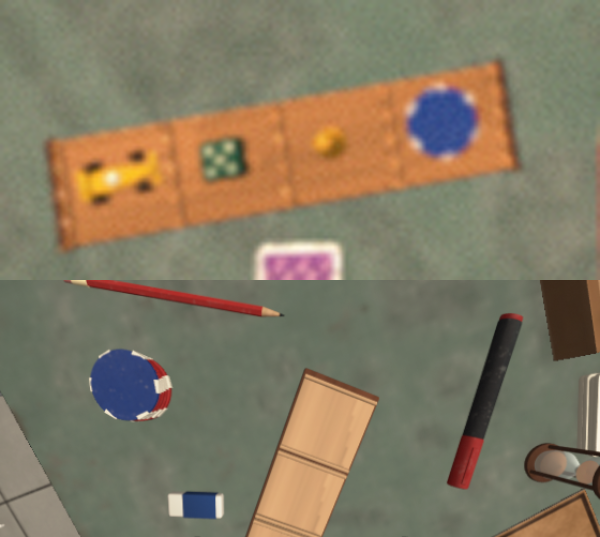

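The final view shows car, die, pawn and chips from left to right, each in its own pocket: (117,177), (222,158), (328,143) and (443,120). The visible part of the full rack is empty and the arm is clear.

```bash
python3 -c "
from rig import ticket
print(ticket.hand_in())"
```

```text
the job is handed in; nothing more can be done
None
```

I moved all four markers into the empty rack in reversed order: car, die, pawn, chips from left to right. Each stands upright in its own pocket, and I handed the job in about 27 s into the 90 s; `hand_in()` returned no verdict.

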